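# Gauge the filter baskets with the tamper and sort out the misfits

### The job

Only one of the three look-alike filter baskets in the wooden rack takes this tamper right down to its floor; in the two misfits it catches part-way. Take the tamper by its handle and try it lightly in the baskets where they stand, never forcing it, until you have felt it both come to rest in a misfit and go all the way down in the good one; leave it standing fully down in the good one, with that basket in its socket. Then lift the two misfits out of the rack and set them gently down, flat and open side up, inside the shallow metal tray; leave the dosing cup, the leveller and the striped cup where they are.

Things in the scene. Friction and masses are not known exactly. Their poses are not given: they have to be found in the camera images.
- tamper_mid (a point): tamper: steel foot, brown wooden handle, 97 mm high, about 480 g, upright on a fixed black rubber mat 6 mm thick. Foot 58 mm across, flat below, its upright edge 8 mm high. Handle 21 mm thick 25 mm above the underside, swelling to its thickest, 37-38 mm, from 62 to 78 mm above the underside: grip there. The point is on its axis 48.5 mm above the underside; z up
- basket_a_mid (a point): one of three like steel filter baskets, open end up in the rack's sockets, in any order: round cup 26 mm high, 120 g; rim 68 mm across, 3 mm thick, bevelled inside; wall 64 mm outside; bore 60 mm, 24 mm deep to a flat floor. Take it across the rim, or rim and wall with a finger inside. The point is on its axis 13 mm above its underside, 13 mm below the rim; z up
- basket_b_mid (a point): second basket, the same outside. All three have a retaining groove round the wall at mid-height, which hardly shows inside. In the one that fits, the tamper passes it and stands on the floor, its underside 24 mm below the rim; in the two misfits it stands further into the bore and stops the tamper's foot about 10 mm below the rim
- basket_c_mid (a point): third basket, the same as the others. All sit loosely (about 1 mm play) in their sockets, each on a soft rubber pad that gives about 1 mm for 6 N. A tamper that stops at the rim itself is merely off centre and says nothing about the basket
- rack_top (a point): wooden basket rack, fixed: block 107 mm along its x, 316 mm along its y, 26 mm high, with three sockets 12 mm deep in a row along y, 105 mm apart, the middle one at its centre. The point is the centre of the top face, 26 mm above the worktop; z up. Basket floors (inside) are 10 mm below this face, rims 14 mm above it
- tray_floor (a point): shallow rectangular bright metal tray, fixed: 220 mm along its x, 150 mm along its y, rim 13 mm high, walls and floor 3 mm thick. The point is the centre of the inner floor, 3 mm above the worktop; z up. Tray and tamper mat lie on either side of the rack; which is on which side varies
- dosing_cup: steel dosing cup (open cylinder, 58 mm across, 50 mm high), loose, standing behind the rack, to be left alone. Origin: centre of its underside
- leveller: coffee leveller (a disc with a black knurled collar, 63 mm across, 36 mm high), loose, standing behind the rack, to be left alone. Origin: centre of its underside
- espresso_cup_a: small white espresso cup with coloured stripes (60 mm across, 49 mm high, handle to one side), loose, standing behind the rack, to be left alone. Origin: centre of its underside
Not all that is in view belongs to the job. Leave any purple or red look-alike of the part that bears tamper_mid alone.

How it is judged:
By the outcome, as a careful person would: the job done as asked, in the order asked, and still so for the second after the job is handed in, with the robot touching nothing.
It also fails if it takes over 72 s, if anything falls off the work surface, if the arm or the gripper's body presses on something with over 40 N, if the wrist force passes 120 N, or if a joint passes its speed limit or range.

### The arm

A 6-joint arm with a two-finger parallel gripper is mounted at the origin on a cart in front of the work surface, level with it; the furniture and walls round the work are solid. World frame = base frame: x ahead of the robot, y to its left, z up, the work surface at z = 0. Lengths are in mm, angles in rad, forces in N, time in s.
With the tool pointing down it reaches from about 275 to 750 mm from the base axis. Payload 10.2 kg.
Tool frame: the origin (TCP) lies at the very end of the fingers, on their centre line; the grasp point (between the pads) lies 19 mm behind it; z points along the fingers, y is the line along which they close (so a half turn about z gives the same grasp; the last joint's range is limited). The gripper opens to 85 mm and grips with 20 to 120 N. Pads are 22 mm wide; open, the fingers measure 114 mm over their backs; the gripper's body (76 mm by 85 mm) begins 54 mm behind the grasp point. The pads swing forward as they close: fully open they stand 13 mm farther back than shut.
Start: joints at [1.031, 0.313, 1.498, -0, 1.331, -0.223], TCP at [163.565, 498.876, 231.294] pointing down, gripper open.
Joint ranges: [-2.94, 2.94], [-0.97, 2.17], [0.19, 2.56], [-1.23, 4.37], [0.02, 3.11], [-2.88, 2.88]. Speed limits (rad/s): [2.39, 2.39, 3.01, 3.14, 3.14, 3.14].

### API

Orientations are given as a unit quaternion [w, x, y, z].
In Python, from rig import ctrl gives the robot as it stands.
- The arm moves only by the tool step_arm, never from a script. Its argument "increments" is a list of rows, each a list of 3 entries, a list of its own where there are three numbers: the shift along the tool's x, y, z in cm, then the turn, a rotation vector about the tool's x, y, z in degrees, then the opening in per cent of the stroke, from 0 (shut) to 100 (fully open). A call has 1 to 8 rows; each row is the pose to reach, as a shift and turn from the pose commanded when the call began, along the tool's axes at that moment; what a row does not reach only later rows make up. A row lasts 1/8 s, in which the tool goes at most 62.5 mm and 10.7 degrees, less where a joint would pass 70% of its speed; a pose out of reach is approached as far as the arm can. A call with a gripper value outside its range is refused whole. The fingers move at their own pace and stop on an object; "squeeze" is the grip in N (left out, the last holds). Time passes only in rows, so rows that repeat a pose let the fingers close. It gives the time, the measured TCP pose, the force, the opening and the grip force at its end, in the units of the state.
- ctrl.sense(): the state, without advancing time (a new reading comes with each control period).
- ctrl.capture(name): name is "side" or "top"; returns a dict with "img" (400x640x3 uint8, red, green, blue), "fx", "fy", "cx", "cy" (pixels), "k1" (the pictures are not rectified: a ray, as slopes to the right and down, at radius r is drawn at 1 + k1 r^2 times it, then the intrinsics apply), "extrinsics" (4x4, takes a point from camera to world coordinates). Camera axes: x right, y down, z forward; pixel columns grow to the right and rows downward; lengths in mm; the calibration is good to about 2 mm. A picture is of the moment at which its call begins. There is no depth.
- ctrl.finish_job(): hands the job in; it is judged then, once.
The state is a dict: "time_s": time; "joints": joint angles; "dq": joint speeds; "tau": joint torques, N m; "eef_pos": TCP position; "ee_rot": TCP orientation; "force": force on the tool from outside, world axes, zero at the start; "wrist_torque": the same for the moment, N m; "grip_width": opening from 0.0 (shut) to 1.0 (fully open); "grip_force": force on a finger pad.
Only numpy, scipy, OpenCV 4.12 (cv2) and the standard library are available. Lean on these libraries where they do the work, as an engineer would, in place of code of your own. Each camera call takes 0.05 s, during which the arm holds its last target. There are 200 camera calls.

## Working session

There is one attempt and no reset: what is moved stays moved. The work goes in short steps, Python scripts to look and compute and a tool call to move; the robot and the scene stay as the last step left them, time stands still between calls to the robot, and variables do not carry over. Pictures are saved under pics/ and viewed, at most 10 in all, crops included, and the job is handed in when it is done.

Besides the shell and the picture viewer there is one more tool, called after "Call:" as name([rows], argument=value, ...), one row to a line, values as JSON. step_arm: Moves the arm, as the interface text tells. Its arguments: {"type":"object","properties":{"increments":{"type":"array"},"squeeze":{"type":"number"}},"required":["increments"]}

```bash
mkdir -p pics
python3 - <<'E'
from rig import ctrl
import cv2,numpy as np,pickle
s=ctrl.sense();print(s)
d={}
for n in("side","top"):
    c=ctrl.capture(n);d[n]=c;cv2.imwrite(f"pics/{n}0.png",c["img"][:,:,::-1])
    print(n,{k:c[k] for k in c if k!="img"})
pickle.dump(d,open("cap0.pkl","wb"))
E
```

```text
{'time_s': 0.0, 'joints': array([ 1.03059705e+00,  3.13483618e-01,  1.49843789e+00, -2.83349609e-05,
        1.33100261e+00, -2.23411347e-01]), 'dq': array([-0.00074094, -0.00100262, -0.00116383, -0.00137346, -0.00165046,
       -0.00060631]), 'tau': array([-7.57495727e-04, -4.12273800e+01, -2.59734195e+01, -3.51078988e-04,
        4.26922154e-03, -2.21862507e-06]), 'eef_pos': array([163.433586  , 498.64123592, 230.71757095]), 'ee_rot': array([-2.35280865e-04,  1.57729115e-01,  9.87482194e-01, -6.22923298e-04]), 'force': array([ 1.33197978, -0.04125658, -0.51556749]), 'wrist_torque': array([ 0.0019028 , -0.01322771, -0.0143179 ]), 'grip_force': 0.0, 'grip_width': 1.0005740154169638}
side {'fx': 430.2949186596276, 'fy': 430.2949186596276, 'cx': 319.2207704486388, 'cy': 195.8807402027946, 'k1': -0.046439320399281045, 'extrinsics': array([[ 9.99536178e-01,  2.33056904e-02, -1.96029134e-02,
         5.71896486e+02],
       [ 3.00994822e-02, -6.58134585e-01,  7.52298404e-01,
        -9.16819347e+02],
       [ 4.63147837e-03, -7.52539509e-01, -6.58530817e-01,
         9.09575082e+02],
       [ 0.00000000e+00,  0.00000000e+00,  0.00000000e+00,
         1.00000000e+00]])}
top {'fx': 394.63142568157815, 'fy': 394.63142568157815, 'cx': 317.0179207298212, 'cy': 191.78711911476856, 'k1': -0.012305492361042348, 'extrinsics': array([[-4.73398771e-02, -9.74875807e-01,  2.17660507e-01,
         2.89609609e+02],
       [-9.98877785e-01,  4.65188419e-02, -8.89760850e-03,
         6.88840626e+01],
       [-1.45125144e-03, -2.17837457e-01, -9.75983984e-01,
         1.25285737e+03],
       [ 0.00000000e+00,  0.00000000e+00,  0.00000000e+00,
         1.00000000e+00]])}
```

View pics/top0.png

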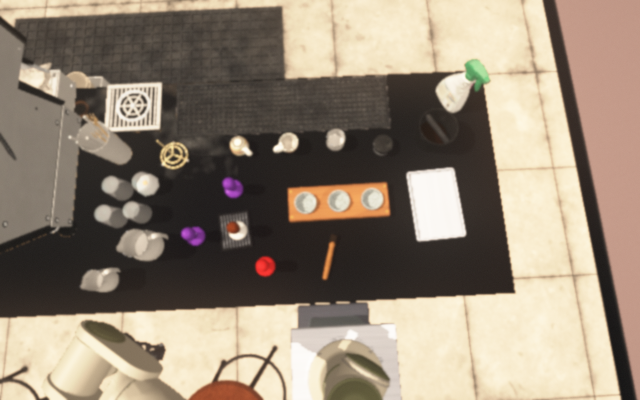

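View pics/side0.png

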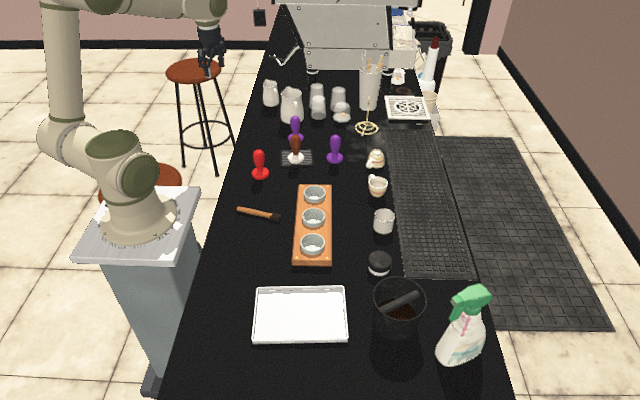

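Look-alikes for the tamper in top view: purple (233,187), purple (193,235), red (265,266), and the brown-handled one on the mat (236,230). I choose the last and check it in a crop.

```bash
cat > h.py <<'E'
import numpy as np,cv2,pickle
def proj(c,P):
    P=np.atleast_2d(np.asarray(P,float));E=c["extrinsics"]
    p=(P-E[:3,3])@E[:3,:3];s=p[:,:2]/p[:,2:];r2=(s**2).sum(1,keepdims=True)
    s=s*(1+c["k1"]*r2);return s*[c["fx"],c["fy"]]+[c["cx"],c["cy"]]
def ray(c,uv):
    t=(np.asarray(uv,float)-[c["cx"],c["cy"]])/[c["fx"],c["fy"]];s=t.copy()
    for _ in range(20): s=t/(1+c["k1"]*(s@s))
    E=c["extrinsics"];return E[:3,3],E[:3,:3]@np.array([s[0],s[1],1])
def onz(c,uv,z):
    o,d=ray(c,uv);return o+d*(z-o[2])/d[2]
def ortho(c,x0,x1,y0,y1,z,px=2.0):
    # rows: x decreasing downwards, cols: y decreasing rightwards; px pixels per mm
    X=np.arange(x1,x0,-1/px);Y=np.arange(y1,y0,-1/px)
    g=np.array([[x,y,z] for x in X for y in Y]);m=proj(c,g).reshape(len(X),len(Y),2).astype(np.float32)
    return cv2.remap(c["img"],m[...,0],m[...,1],cv2.INTER_CUBIC)
E
python3 - <<'E'
from h import *
d=pickle.load(open("cap0.pkl","rb"));T=d["top"];S=d["side"]
for n,uv,z in [("tamper",(235,226),103),("tamperfoot",(238,233),6),("rackTL",(288,188),26),("TR",(387,182),26),("BR",(390,214),26),("BL",(289,221),26),("b1",(305.5,203),40),("b2",(339,200),40),("b3",(372,198),40),("trayc",(436,204),3),("cup",(288,143),25)]:
    print(n,onz(T,uv,z).round(0))
def crop(c,x,y,w,h,f): return cv2.resize(c["img"][y:y+h,x:x+w],None,fx=f,fy=f,interpolation=cv2.INTER_CUBIC)
a=crop(T,210,170,200,75,4);b=crop(S,240,130,133,140,3)[:, :400]
b2=crop(S,270,110,80,60,5)
m=np.zeros((600,800,3),np.uint8);m[:300,:800]=a;bb=cv2.resize(crop(S,270,130,80,60,1),(400,300),interpolation=cv2.INTER_CUBIC);m[300:,:400]=bb
m[300:,400:]=cv2.resize(crop(S,285,175,120,90,1),(400,300),interpolation=cv2.INTER_CUBIC)
cv2.imwrite("pics/crop1.png",m[:,:,::-1])
E
```

```text
tamper [455. 303. 103.]
tamperfoot [446. 314.   6.]
rackTL [580. 150.  26.]
TR [ 585. -168.   26.]
BR [ 481. -168.   26.]
BL [474. 150.  26.]
b1 [526.  96.  40.]
b2 [530. -10.  40.]
b3 [ 532. -114.   40.]
trayc [ 510. -324.    3.]
cup [732. 145.  25.]
```

View pics/crop1.png

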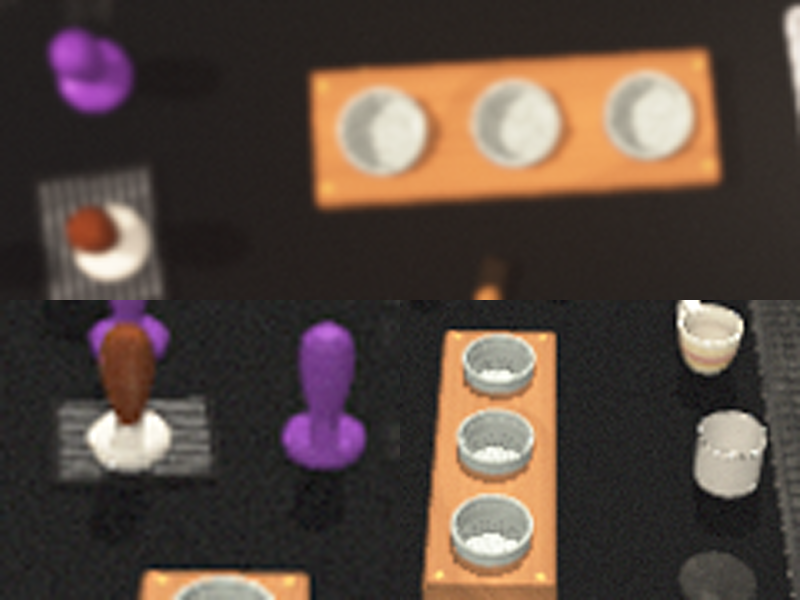

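```bash
cat > fit.py <<'E'
from h import *
from scipy.optimize import minimize
th=np.linspace(0,2*np.pi,48,endpoint=False)
def frustum(r0,z0,r1,z1): return np.vstack([np.c_[r*np.cos(th),r*np.sin(th),0*th+z] for r,z in((r0,z0),(r1,z1))])
def box(a,b,z0,z1): return np.array([[x,y,z] for x in(-a/2,a/2) for y in(-b/2,b/2) for z in(z0,z1)])
def place(P,x,y,a=0):
    c,s=np.cos(a),np.sin(a);return P@np.array([[c,s,0],[-s,c,0],[0,0,1]])+[x,y,0]
def render(c,parts,roi,ss=8):
    x0,y0,x1,y1=roi;m=np.zeros(((y1-y0)*ss,(x1-x0)*ss),np.uint8)
    for P in parts:
        uv=(proj(c,P)+.5-[x0,y0])*ss
        h=cv2.convexHull(uv.astype(np.float32))
        cv2.fillConvexPoly(m,np.round((h-.5)*16).astype(np.int32),255,shift=4)
    m=cv2.resize(m,(x1-x0,y1-y0),interpolation=cv2.INTER_AREA)/255.
    return cv2.GaussianBlur(m,(0,0),.6)
def fit(cams,masks,parts,p0,ang=False,pad=6):
    def roi(c):
        uv=np.vstack([proj(c,place(P,*p0)) for P in parts]);a=np.floor(uv.min(0)-pad).astype(int);b=np.ceil(uv.max(0)+pad).astype(int);return (max(a[0],0),max(a[1],0),min(b[0],640),min(b[1],400))
    R=[roi(c) for c in cams]
    def cost(q):
        q=np.array(q)*[1,1,.01][:len(q)]
        t=0
        for c,m,r in zip(cams,masks,R):
            t+=((render(c,[place(P,*q) for P in parts],r)-m[r[1]:r[3],r[0]:r[2]])**2).sum()
        return t
    q0=np.array(p0)*np.array([1,1,100])[:len(p0)]
    sim=np.vstack([q0]+[q0+6*e for e in np.eye(len(q0))])
    o=minimize(cost,q0,method="Nelder-Mead",options=dict(initial_simplex=sim,xatol=.02,fatol=.001,maxiter=150))
    return (o.x*np.array([1,1,.01])[:len(q0)]),o.fun
S01=lambda a,l,h:np.clip((a-l)/(h-l),0,1)
tamp=[(29,0),(29,8),(14,14),(10.5,25),(18.7,62),(18.7,78),(15,90),(8,97)]
def tamper(z): return [frustum(a[0],a[1]+z,b[0],b[1]+z) for a,b in zip(tamp,tamp[1:])]
def bright(c): return S01(c["img"].max(2).astype(float),45,110)
def grey(c):
    i=c["img"].astype(float); return S01(i[...,2],75,130)
def tmask(c):
    i=c["img"].astype(float); return np.maximum(S01(i.min(2),110,180),S01(i[...,0]-i[...,2],15,60)*(i[...,2]<i[...,1]+15))
RACK=[box(107,316,0,26)]; BSK=[frustum(34,40,34,37),frustum(32,40,32,26)]; TRAY=[box(220,150,0,13)]
E
python3 - <<'E'
from fit import *
d=pickle.load(open("cap0.pkl","rb"));C=[d["top"],d["side"]]
for nm,mk,parts,p0 in [("rack",bright,RACK,(530,-10,.03)),("tray",bright,TRAY,(510,-324,1.6)),("tamper",tmask,tamper(6),(447,313)),("b1",grey,BSK,(526,96)),("b2",grey,BSK,(530,-10)),("b3",grey,BSK,(532,-114))]:
    for cs in ([C[0]],[C[1]],C):
        q,f=fit(cs,[mk(c) for c in cs],parts,p0);print(nm,q.round(3),round(f,1))
E
```

```text
rack [ 5.30663e+02 -7.76500e+00  1.10000e-02] 115.7
rack [ 5.30331e+02 -6.68700e+00  1.10000e-02] 24.8
rack [ 5.30547e+02 -6.74600e+00  9.00000e-03] 141.2
tray [ 499.088 -345.794    1.681] 1401.1
tray [ 497.381 -287.423    1.631] 1886.0
tray [ 5.11626e+02 -3.20136e+02  6.00000e-02] 301.0
tamper [454.497 316.736] 4.2
tamper [454.78  315.207] 11.2
tamper [454.531 316.466] 16.6
b1 [528.908  98.459] 73.9
b1 [529.406  95.741] 120.6
b1 [529.388  96.854] 196.7
b2 [529.579  -6.727] 80.6
b2 [530.249  -8.982] 220.2
b2 [530.274  -7.996] 302.6
b3 [ 531.354 -111.655] 85.2
b3 [ 531.598 -114.009] 229.0
b3 [ 531.538 -113.251] 316.0
```

Call:
step_arm([
  [[-33.34,-8.3,8.1],[0,0,-18.15],100],
  [[-33.34,-8.3,8.1],[0,0,-18.15],100],
  [[-33.34,-8.3,8.1],[0,0,-18.15],100],
  [[-33.34,-8.3,8.1],[0,0,-18.15],100],
  [[-33.34,-8.3,8.1],[0,0,-18.15],100],
  [[-33.34,-8.3,8.1],[0,0,-18.15],100],
  [[-33.34,-8.3,8.1],[0,0,-18.15],100],
  [[-33.34,-8.3,8.1],[0,0,-18.15],100],
], squeeze=40)

```text
time_s: 1.1
eef_pos: [454.0, 316.4, 150.2]
ee_rot: [-0.0, -0.0, 1.0, -0.0]
force: [0.1, 0.5, 0.1]
grip_width: 1.002
grip_force: 0.0
```

Call:
step_arm([
  [[-0.05,0,5],[0,0,0],100],
  [[-0.05,0,8.5],[0,0,0],70],
  [[-0.05,0,9.5],[0,0,0],60],
  [[-0.05,0,9.5],[0,0,0],50],
  [[-0.05,0,9.5],[0,0,0],0],
  [[-0.05,0,9.5],[0,0,0],0],
  [[-0.05,0,9.5],[0,0,0],0],
  [[-0.05,0,9.5],[0,0,0],0],
], squeeze=50)

```text
time_s: 2.1
eef_pos: [455.7, 316.4, 56.8]
ee_rot: [0.001, 0.0, 1.0, 0.0]
force: [-1.7, -2.9, 7.0]
grip_width: 0.418
grip_force: 50.6
```

Call:
step_arm([
  [[0,0,-1],[0,0,0],0],
  [[0,0,-4],[0,0,0],0],
  [[0,0,-8],[0,0,0],0],
  [[0,0,-8],[0,0,0],0],
  [[0,0,-8],[0,0,0],0],
])

```text
time_s: 2.72
eef_pos: [454.2, 315.8, 133.9]
ee_rot: [-0.001, 0.0, 1.0, -0.0]
force: [-0.4, 0.2, -5.6]
grip_width: 0.422
grip_force: 51.4
```

Run:
```python
from rig import ctrl
from fit import *
s=ctrl.sense();print({k:np.round(s[k],3) for k in s})
C=[ctrl.capture("top"),ctrl.capture("side")];pickle.dump(C,open("cap1.pkl","wb"))
b=C[1]["img"][60:180,250:410];cv2.imwrite("pics/lift.png",cv2.resize(b,(640,480),interpolation=cv2.INTER_CUBIC)[:,:,::-1])
```

```text
{'time_s': np.float64(2.725), 'joints': array([ 0.396,  0.468,  1.54 ,  0.   ,  1.136, -1.175]), 'dq': array([-0.002,  0.016,  0.01 ,  0.   ,  0.002,  0.001]), 'tau': array([ 4.2000e-02, -5.0883e+01, -2.6715e+01,  0.0000e+00, -2.3000e-02,
        0.0000e+00]), 'eef_pos': array([454.238, 315.843, 133.946]), 'ee_rot': array([-0.001,  0.   ,  1.   , -0.   ]), 'force': array([-0.449,  0.172, -5.638]), 'wrist_torque': array([0.012, 0.036, 0.053]), 'grip_force': np.float64(51.365), 'grip_width': np.float64(0.422)}
```

View pics/lift.png

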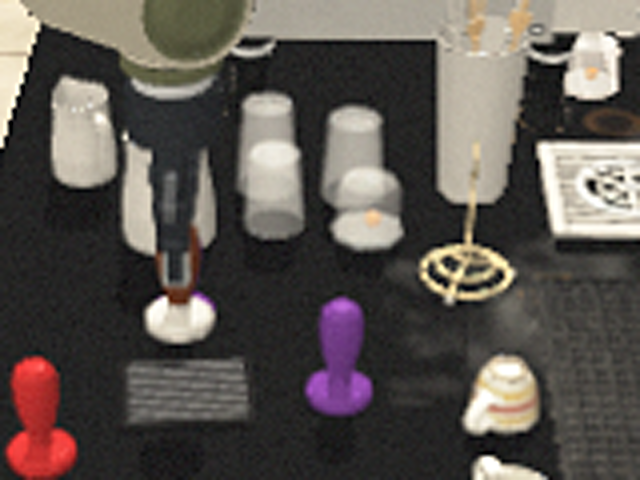

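Call:
step_arm([
  [[-1.5,-4,0],[0,0,0],0],
  [[-4,-10,0],[0,0,0],0],
  [[-6,-16,0],[0,0,0],0],
  [[-7.45,-20.5,0],[0,0,0],0],
  [[-7.45,-21.8,1.5],[0,0,0],0],
  [[-7.45,-21.8,3.5],[0,0,0],0],
  [[-7.45,-21.8,3.5],[0,0,0],0],
  [[-7.45,-21.8,3.5],[0,0,0],0],
])

```text
time_s: 3.82
eef_pos: [529.5, 98.7, 100.4]
ee_rot: [-0.0, -0.0, 1.0, 0.0]
force: [0.7, 0.1, -5.3]
grip_width: 0.417
grip_force: 52.0
```

Run:
```python
from rig import ctrl
from fit import *
s=ctrl.sense();print({k:np.round(s[k],3) for k in s if k in("eef_pos","force","wrist_torque")})
C=[ctrl.capture("top"),ctrl.capture("side")];pickle.dump(C,open("cap2.pkl","wb"))
b=cv2.resize(C[1]["img"][140:240,270:390],(480,400),interpolation=cv2.INTER_CUBIC);t=cv2.resize(C[0]["img"][160:240,270:330],(300,400),interpolation=cv2.INTER_CUBIC)
cv2.imwrite("pics/over.png",np.hstack([b,t])[:,:,::-1])
# foot fit from side (white disc below hand)
m=S01(C[1]["img"].min(2).astype(float),110,180)
```

```text
{'eef_pos': array([529.466,  98.733, 100.422]), 'force': array([ 0.746,  0.099, -5.298]), 'wrist_torque': array([-0.011,  0.039, -0.03 ])}
```

View pics/over.png

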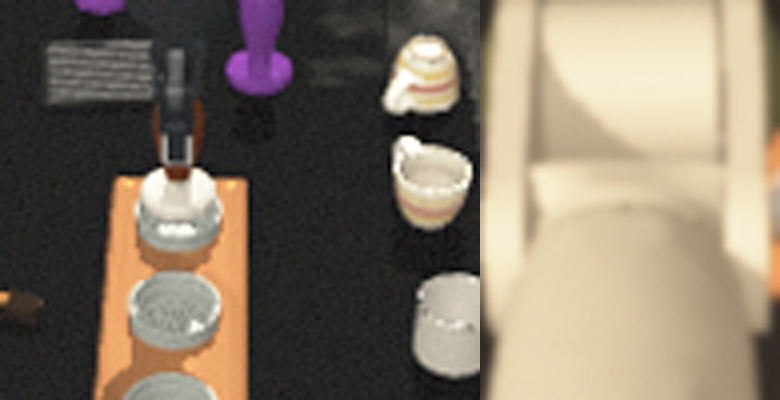

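Call:
step_arm([
  [[0,0,0.5],[0,0,0],0],
  [[0,0,0.8],[0,0,0],0],
  [[0,0,1.0],[0,0,0],0],
  [[0,0,1.1],[0,0,0],0],
  [[0,0,1.2],[0,0,0],0],
  [[0,0,1.2],[0,0,0],0],
])

```text
time_s: 4.68
eef_pos: [529.5, 98.1, 88.3]
ee_rot: [-0.0, 0.0, 1.0, -0.0]
force: [-0.0, -0.1, -5.3]
grip_width: 0.415
grip_force: 52.1
```

Call:
step_arm([
  [[0,0,0.2],[0,0,0],0],
  [[0,0,0.4],[0,0,0],0],
  [[0,0,0.6],[0,0,0],0],
  [[0,0,0.7],[0,0,0],0],
  [[0,0,0.8],[0,0,0],0],
  [[0,0,0.8],[0,0,0],0],
])

```text
time_s: 5.42
eef_pos: [529.7, 98.1, 80.5]
ee_rot: [0.0, 0.0, 1.0, -0.0]
force: [-0.3, -0.4, -3.4]
grip_width: 0.417
grip_force: 52.3
```

Call:
step_arm([
  [[0,0,0.1],[0,0,0],0],
  [[0,0,0.15],[0,0,0],0],
  [[0,0,0.2],[0,0,0],0],
  [[0,0,0.2],[0,0,0],0],
])

```text
time_s: 5.92
eef_pos: [529.9, 98.1, 78.9]
ee_rot: [0.001, 0.0, 1.0, -0.0]
force: [-1.2, -1.7, 6.6]
grip_width: 0.418
grip_force: 52.8
```

Call:
step_arm([
  [[0,0,-1],[0,0,0],0],
  [[0,0,-2.5],[0,0,0],0],
  [[0,0,-3.2],[0,0,0],0],
  [[-0.05,-3,-3.2],[0,0,0],0],
  [[-0.1,-7.5,-3.2],[0,0,0],0],
  [[-0.1,-10.5,-3.2],[0,0,0],0],
  [[-0.1,-10.5,-2.5],[0,0,0],0],
  [[-0.1,-10.5,-2.2],[0,0,0],0],
])

```text
time_s: 6.92
eef_pos: [530.2, -6.4, 99.8]
ee_rot: [-0.0, 0.0, 1.0, 0.0]
force: [0.5, -0.7, -5.2]
grip_width: 0.418
grip_force: 52.3
```

Call:
step_arm([
  [[0,0,0.5],[0,0,0],0],
  [[0,0,0.8],[0,0,0],0],
  [[0,0,1.0],[0,0,0],0],
  [[0,0,1.1],[0,0,0],0],
  [[0,0,1.2],[0,0,0],0],
  [[0,0,1.2],[0,0,0],0],
])

```text
time_s: 7.68
eef_pos: [530.5, -6.9, 88.3]
ee_rot: [0.0, 0.0, 1.0, -0.0]
force: [-0.5, 0.1, -6.3]
grip_width: 0.416
grip_force: 52.3
```

Call:
step_arm([
  [[0,0,0.2],[0,0,0],0],
  [[0,0,0.4],[0,0,0],0],
  [[0,0,0.6],[0,0,0],0],
  [[0,0,0.7],[0,0,0],0],
  [[0,0,0.8],[0,0,0],0],
  [[0,0,0.9],[0,0,0],0],
  [[0,0,0.9],[0,0,0],0],
])

```text
time_s: 8.55
eef_pos: [530.8, -6.9, 79.8]
ee_rot: [0.0, -0.0, 1.0, -0.0]
force: [-0.5, -0.8, 1.1]
grip_width: 0.418
grip_force: 52.8
```

Call:
step_arm([
  [[0,0,-1],[0,0,0],0],
  [[0,0,-2.4],[0,0,0],0],
  [[0,0,-3.1],[0,0,0],0],
  [[-0.05,-3,-3.1],[0,0,0],0],
  [[-0.1,-7.5,-3.1],[0,0,0],0],
  [[-0.1,-10.5,-3.1],[0,0,0],0],
  [[-0.1,-10.5,-2.4],[0,0,0],0],
  [[-0.1,-10.5,-2.1],[0,0,0],0],
])

```text
time_s: 9.55
eef_pos: [531.2, -111.3, 99.8]
ee_rot: [-0.001, -0.0, 1.0, 0.0]
force: [-0.4, -0.4, -5.1]
grip_width: 0.419
grip_force: 52.5
```

Call:
step_arm([
  [[0,0,0.5],[0,0,0],0],
  [[0,0,0.8],[0,0,0],0],
  [[0,0,1.0],[0,0,0],0],
  [[0,0,1.1],[0,0,0],0],
  [[0,0,1.2],[0,0,0],0],
  [[0,0,1.2],[0,0,0],0],
])

```text
time_s: 10.3
eef_pos: [531.5, -111.9, 88.3]
ee_rot: [0.0, 0.0, 1.0, 0.0]
force: [0.8, -0.6, -6.0]
grip_width: 0.419
grip_force: 52.5
```

Call:
step_arm([
  [[0,0,0.2],[0,0,0],0],
  [[0,0,0.4],[0,0,0],0],
  [[0,0,0.6],[0,0,0],0],
  [[0,0,0.7],[0,0,0],0],
  [[0,0,0.8],[0,0,0],0],
  [[0,0,0.9],[0,0,0],0],
  [[0,0,0.9],[0,0,0],0],
])

```text
time_s: 11.18
eef_pos: [531.5, -111.9, 79.3]
ee_rot: [-0.0, 0.0, 1.0, 0.0]
force: [0.7, -0.5, -5.6]
grip_width: 0.416
grip_force: 52.5
```

Call:
step_arm([
  [[0,0,0.2],[0,0,0],0],
  [[0,0,0.4],[0,0,0],0],
  [[0,0,0.6],[0,0,0],0],
  [[0,0,0.8],[0,0,0],0],
  [[0,0,1.0],[0,0,0],0],
  [[0,0,1.1],[0,0,0],0],
  [[0,0,1.1],[0,0,0],0],
])

```text
time_s: 12.05
eef_pos: [531.5, -111.8, 68.2]
ee_rot: [-0.0, 0.0, 1.0, 0.0]
force: [0.4, 0.0, -5.9]
grip_width: 0.416
grip_force: 52.5
```

Call:
step_arm([
  [[0,0,0.1],[0,0,0],0],
  [[0,0,0.2],[0,0,0],0],
  [[0,0,0.2],[0,0,0],0],
])

```text
time_s: 12.42
eef_pos: [531.6, -111.9, 66.4]
ee_rot: [0.0, 0.0, 1.0, -0.0]
force: [-0.6, 0.1, -3.7]
grip_width: 0.417
grip_force: 52.6
```

Call:
step_arm([
  [[0,0,0.1],[0,0,0],0],
  [[0,0,0.1],[0,0,0],0],
  [[0,0,0.1],[0,0,0],0],
])

```text
time_s: 12.8
eef_pos: [531.7, -112.0, 65.6]
ee_rot: [0.0, 0.0, 1.0, -0.0]
force: [-1.5, -0.2, 0.4]
grip_width: 0.418
grip_force: 52.8
```

Call:
step_arm([
  [[0,0,0],[0,0,0],50],
  [[0,0,0],[0,0,0],60],
  [[0,0,0],[0,0,0],75],
  [[0,0,-1],[0,0,0],90],
  [[0,0,-5],[0,0,0],100],
  [[0,0,-9],[0,0,0],100],
  [[0,0,-9],[0,0,0],100],
])

```text
time_s: 13.68
eef_pos: [532.9, -112.4, 158.8]
ee_rot: [0.003, -0.0, 1.0, -0.001]
force: [0.1, -0.1, -0.8]
grip_width: 1.004
grip_force: 0.0
```

Call:
step_arm([
  [[0.1,3.5,0],[0,0,0],100],
  [[0.1,8,0],[0,0,0],100],
  [[0.1,10.5,1],[0,0,0],100],
  [[0.1,10.5,6],[0,0,0],100],
  [[0.1,10.5,10],[0,0,0],100],
  [[0.1,10.5,11.8],[0,0,0],100],
  [[0.1,10.5,12.1],[0,0,0],100],
  [[0.1,10.5,12.1],[0,0,0],100],
])

```text
time_s: 14.68
eef_pos: [530.7, -6.9, 34.7]
ee_rot: [0.0, 0.0, 1.0, -0.0]
force: [0.3, 1.1, 0.2]
grip_width: 1.002
grip_force: 0.0
```

Run:
```python
from rig import ctrl
from fit import *
C=[ctrl.capture("side")]
b=cv2.resize(C[0]["img"][150:280,260:400],(700,600),interpolation=cv2.INTER_CUBIC)
cv2.imwrite("pics/grab.png",b[:,:,::-1])
```

```text
(no output)
```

View pics/grab.png

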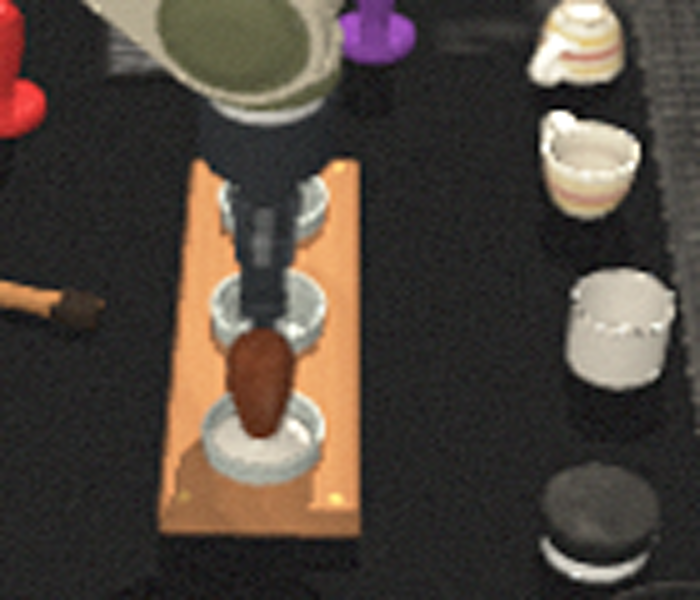

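The tamper stands upright and fully down in the third basket (tamper at about (265,390)); the fingers straddle the middle basket (270,310).

Call:
step_arm([
  [[0,0,0.6],[0,0,0],100],
  [[0,0,1.1],[0,0,0],100],
  [[0,0,1.25],[0,0,0],92],
  [[0,0,1.25],[0,0,0],84],
  [[0,0,1.25],[0,0,0],70],
  [[0,0,1.25],[0,0,0],50],
  [[0,0,1.25],[0,0,0],50],
  [[0,0,1.25],[0,0,0],50],
], squeeze=30)

```text
time_s: 15.72
eef_pos: [530.6, -6.9, 22.0]
ee_rot: [0.0, -0.0, 1.0, -0.0]
force: [-1.0, -0.5, 5.1]
grip_width: 0.774
grip_force: 32.4
```

Call:
step_arm([
  [[0,0,-0.3],[0,0,0],50],
  [[0,0,-1],[0,0,0],50],
  [[0,0,-2],[0,0,0],50],
  [[0,0,-5],[0,0,0],50],
  [[0,0,-9],[0,0,0],50],
  [[0,0,-13],[0,0,0],50],
  [[0,0,-15],[0,0,0],50],
  [[0,0,-15],[0,0,0],50],
])

```text
time_s: 16.73
eef_pos: [531.0, -6.9, 173.4]
ee_rot: [0.002, -0.0, 1.0, -0.0]
force: [-0.4, 0.3, -2.0]
grip_width: 0.774
grip_force: 34.2
```

Run:
```python
from fit import *
d=pickle.load(open("cap0.pkl","rb"));C=[d["top"],d["side"]]
m=[S01(c["img"].min(2).astype(float),60,140) for c in C]
for i in ([0],[1],[0,1]):
    q,f=fit([C[j] for j in i],[m[j] for j in i],TRAY,(511,-322,.06));print(q.round(3),round(f,1))
```

```text
[ 5.10755e+02 -3.20421e+02  5.90000e-02] 208.5
[ 5.10975e+02 -3.19969e+02  5.80000e-02] 141.1
[ 5.10922e+02 -3.19949e+02  5.70000e-02] 350.5
```

Call:
step_arm([
  [[-0.3,-3,0],[0,0,0],50],
  [[-0.8,-8,0],[0,0,0],50],
  [[-1.4,-13,0],[0,0,0],50],
  [[-2.0,-18,0],[0,0,0],50],
  [[-2.5,-23,0],[0,0,0],50],
  [[-3.0,-27.5,0],[0,0,0],50],
  [[-3.35,-30.2,2],[0,0,0],50],
  [[-3.35,-31,4],[0,0,0],50],
])

```text
time_s: 17.73
eef_pos: [563.3, -317.7, 129.4]
ee_rot: [-0.001, 0.001, 1.0, 0.001]
force: [-0.5, 0.4, -2.1]
grip_width: 0.777
grip_force: 34.3
```

Call:
step_arm([
  [[0,0,3],[0,0,0],50],
  [[0,0,6],[0,0,0],50],
  [[0,0,8.5],[0,0,0],50],
  [[0,0,10.2],[0,0,0],50],
  [[0,0,11.0],[0,0,0],50],
  [[0,0,11.4],[0,0,0],50],
  [[0,0,11.6],[0,0,0],50],
  [[0,0,11.6],[0,0,0],50],
])

```text
time_s: 18.73
eef_pos: [564.2, -317.0, 16.3]
ee_rot: [0.0, 0.0, 1.0, -0.0]
force: [0.3, -0.5, -1.9]
grip_width: 0.774
grip_force: 34.2
```

Call:
step_arm([
  [[0,0,0.15],[0,0,0],50],
  [[0,0,0.3],[0,0,0],50],
  [[0,0,0.4],[0,0,0],50],
  [[0,0,0.45],[0,0,0],50],
  [[0,0,0.5],[0,0,0],50],
  [[0,0,0.5],[0,0,0],50],
])

```text
time_s: 19.48
eef_pos: [564.1, -316.9, 12.0]
ee_rot: [0.0, -0.0, 1.0, -0.0]
force: [-4.8, 3.8, 9.2]
grip_width: 0.778
grip_force: 34.9
```

Call:
step_arm([
  [[0,0,-0.1],[0,0,0],76],
  [[0,0,-0.1],[0,0,0],82],
  [[0,0,-0.1],[0,0,0],90],
  [[0,0,-0.1],[0,0,0],100],
  [[0,0,-0.5],[0,0,0],100],
  [[0,0,-3],[0,0,0],100],
  [[0,0,-8],[0,0,0],100],
  [[0,0,-14],[0,0,0],100],
])

```text
time_s: 20.48
eef_pos: [563.6, -316.6, 151.9]
ee_rot: [-0.001, 0.0, 1.0, 0.001]
force: [-0.4, -0.6, 0.1]
grip_width: 0.997
grip_force: 0.0
```

Call:
step_arm([
  [[0.5,5,-2],[0,0,0],100],
  [[1,11,-2],[0,0,0],100],
  [[1.6,17,-2],[0,0,0],100],
  [[2.2,23,-2],[0,0,0],100],
  [[2.8,29,-2],[0,0,0],100],
  [[3.3,35,-2],[0,0,0],100],
  [[3.45,40,-1],[0,0,0],100],
  [[3.45,41.5,1],[0,0,0],100],
])

```text
time_s: 21.48
eef_pos: [529.5, 100.8, 141.5]
ee_rot: [0.001, -0.002, 1.0, 0.0]
force: [0.2, -0.8, -0.7]
grip_width: 1.001
grip_force: 0.0
```

Run:
```python
from rig import ctrl
from fit import *
C=[ctrl.capture("side"),ctrl.capture("top")]
s=cv2.resize(C[0]["img"][150:350,230:410],(540,600),interpolation=cv2.INTER_CUBIC)
cv2.imwrite("pics/put1.png",s[:,:,::-1])
print(ctrl.sense()["eef_pos"])
```

```text
[528.39436944  99.60136925 139.46616457]
```

View pics/put1.png

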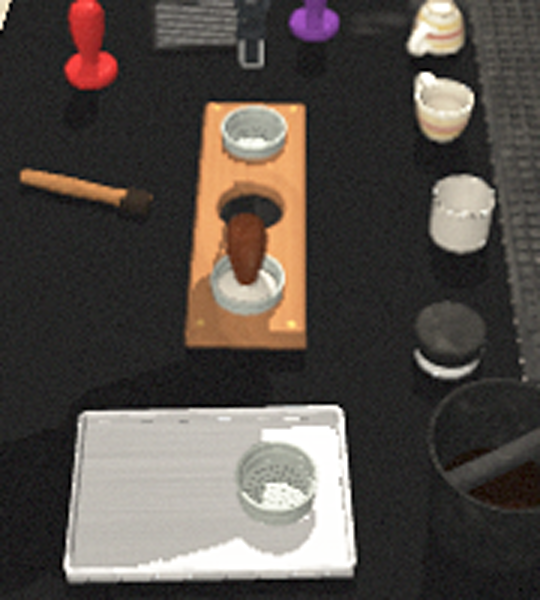

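The first misfit lies flat, open side up, in the tray at (277,483); the tamper still stands in its basket. Now the other one.

Call:
step_arm([
  [[0,0,4],[0,0,0],100],
  [[0,0,8],[0,0,0],100],
  [[0,0,10.3],[0,0,0],100],
  [[0,0,11.3],[0,0,0],100],
  [[0,0,11.7],[0,0,0],100],
  [[0,0,11.9],[0,0,0],92],
  [[0,0,11.9],[0,0,0],84],
  [[0,0,11.9],[0,0,0],70],
])

```text
time_s: 22.58
eef_pos: [529.9, 98.1, 22.6]
ee_rot: [0.001, -0.0, 1.0, -0.0]
force: [-0.8, -1.3, 5.2]
grip_width: 0.777
grip_force: 32.1
```

Call:
step_arm([
  [[0,0,0],[0,0,0],50],
  [[0,0,0],[0,0,0],50],
  [[0,0,0],[0,0,0],50],
])

```text
time_s: 22.95
eef_pos: [529.9, 98.1, 22.4]
ee_rot: [0.001, -0.0, 1.0, -0.0]
force: [-1.5, -1.1, 5.6]
grip_width: 0.777
grip_force: 32.1
```

Call:
step_arm([
  [[0,0,-0.3],[0,0,0],50],
  [[0,0,-1],[0,0,0],50],
  [[0,0,-2],[0,0,0],50],
  [[0,0,-5],[0,0,0],50],
  [[0,0,-9],[0,0,0],50],
  [[0,0,-13],[0,0,0],50],
  [[0,0,-15],[0,0,0],50],
  [[0,0,-15],[0,0,0],50],
])

```text
time_s: 23.95
eef_pos: [530.0, 98.2, 173.4]
ee_rot: [0.002, -0.0, 1.0, -0.0]
force: [-0.3, -0.1, -2.2]
grip_width: 0.777
grip_force: 34.0
```

Call:
step_arm([
  [[0.5,-3,0],[0,0,0],50],
  [[1.4,-8,0],[0,0,0],50],
  [[2.4,-14,0],[0,0,0],50],
  [[3.4,-20,0],[0,0,0],50],
  [[4.4,-26,0],[0,0,0],50],
  [[5.4,-32,0],[0,0,0],50],
  [[6.4,-37.5,0],[0,0,0],50],
  [[7.1,-41,1],[0,0,0],50],
])

```text
time_s: 24.95
eef_pos: [457.5, -314.1, 160.9]
ee_rot: [-0.0, 0.001, 1.0, 0.0]
force: [0.8, 0.1, -1.3]
grip_width: 0.77
grip_force: 34.1
```

Call:
step_arm([
  [[0.05,-1.1,3],[0,0,0],50],
  [[0.05,-1.1,6.5],[0,0,0],50],
  [[0.05,-1.1,10],[0,0,0],50],
  [[0.05,-1.1,12.5],[0,0,0],50],
  [[0.05,-1.1,14],[0,0,0],50],
  [[0.05,-1.1,14.5],[0,0,0],50],
  [[0.05,-1.1,14.7],[0,0,0],50],
  [[0.05,-1.1,14.7],[0,0,0],50],
])

```text
time_s: 25.95
eef_pos: [458.2, -323.1, 15.4]
ee_rot: [0.0, 0.0, 1.0, -0.0]
force: [-0.1, -0.6, -1.5]
grip_width: 0.774
grip_force: 34.1
```

Call:
step_arm([
  [[0,0,0.1],[0,0,0],50],
  [[0,0,0.2],[0,0,0],50],
  [[0,0,0.25],[0,0,0],50],
  [[0,0,0.3],[0,0,0],50],
  [[0,0,0.3],[0,0,0],50],
])

```text
time_s: 26.58
eef_pos: [458.1, -322.9, 12.6]
ee_rot: [0.0, -0.0, 1.0, -0.0]
force: [-2.4, 2.2, 7.3]
grip_width: 0.774
grip_force: 34.6
```

Call:
step_arm([
  [[0,0,-0.05],[0,0,0],76],
  [[0,0,-0.05],[0,0,0],82],
  [[0,0,-0.05],[0,0,0],90],
  [[0,0,-0.05],[0,0,0],100],
  [[0,0,-0.5],[0,0,0],100],
  [[0,0,-3],[0,0,0],100],
  [[0,0,-8],[0,0,0],100],
  [[0,0,-14],[0,0,0],100],
])

```text
time_s: 27.58
eef_pos: [457.6, -322.5, 153.0]
ee_rot: [-0.001, 0.0, 1.0, 0.001]
force: [0.3, -0.1, 0.1]
grip_width: 0.995
grip_force: 0.0
```

Call:
step_arm([
  [[4,0,-4],[0,0,0],100],
  [[8,0,-6],[0,0,0],100],
  [[10,0,-8],[0,0,0],100],
  [[10,0,-8],[0,0,0],100],
  [[10,0,-8],[0,0,0],100],
])

```text
time_s: 28.2
eef_pos: [358.4, -322.7, 231.2]
ee_rot: [-0.0, -0.0, 1.0, 0.0]
force: [0.1, -0.2, -0.6]
grip_width: 0.999
grip_force: 0.0
```

Run:
```python
from rig import ctrl
from fit import *
C=[ctrl.capture("side"),ctrl.capture("top")]
s=cv2.resize(C[0]["img"][170:350,220:420],(500,450),interpolation=cv2.INTER_CUBIC);t=cv2.resize(C[1]["img"][120:250,280:360],(277,450),interpolation=cv2.INTER_CUBIC)
cv2.imwrite("pics/end.png",np.hstack([s,t])[:,:,::-1])
for z in (16,):
    for i,c in enumerate(C): print(i,fit([c],[tmask(c)],tamper(z),(531.5,-112)))
```

```text
0 (array([ 514.53684089, -131.2660473 ]), np.float64(903.0258018421343))
1 (array([ 515.68112731, -101.7363416 ]), np.float64(698.4551210257074))
```

View pics/end.png

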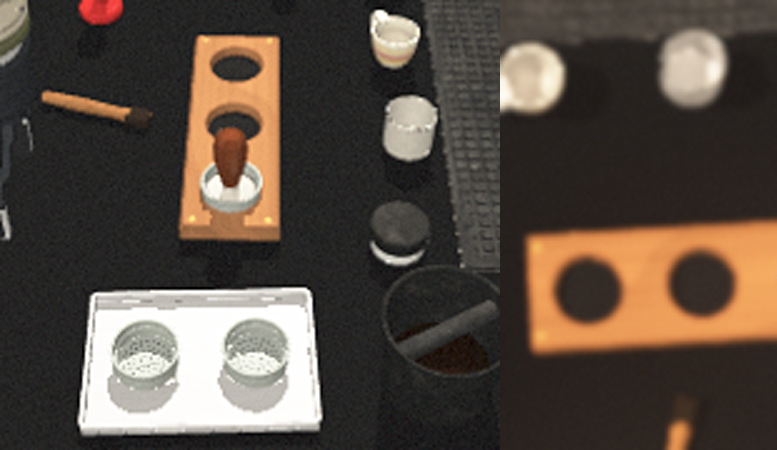

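Both misfits lie flat and open side up in the tray, at (146,353) and (255,351). The tamper stands upright and deep in the good basket at (231,165), and the other items haven't moved. I'm handing the job in.

```bash
python3 -c "
from rig import ctrl
print(ctrl.finish_job())"
```

```text
the job is handed in; nothing more can be done
None
```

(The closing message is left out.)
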